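Unsnap and slide open the cheese case

TASK

Open the plywood cheese case for serving: press the dark grey snap tab at its end fully down, then push the white cover, which has a raised rib to push on, along its grooves until the compartment with the small cheeses is completely uncovered and the cover lies flat on the deck at the other end. Only press and push: pick nothing up, and leave the honey jar, the cheeses and the pot around the case where they stand.

Things in the scene. Friction and masses are not known exactly. Their poses are not given: they have to be found in the camera images.
- case: Fixed plywood case, 128 (x) x 290 (y) x 60 mm high; origin: centre of its underside. From -y to +y: tab housing (y -145 to -105 mm, top at 60 mm), open bay with four small cheeses (to y -4), deck (to y 135, top at 45 mm), end stop (60 mm high). Kerbs 60 mm high on both long sides have grooves in which the cover slides to +y; their lips, 94 mm apart, keep it from being lifted.
- cover: Loose white cover, 100 (x) x 110 (y) x 8 mm, 0.11 to 0.22 kg; origin: centre of its underside, axes as the case's. It starts over the bay at case y -48.5 mm, z 45 mm. A tooth of the tab stands in a window by its -y edge and blocks it until the tab is in. Then it slides to the case's +y with 1 or 2 N: the bay is clear after 100 mm, the end stop comes at 128 mm.
- rib (a point): Centre of the push rib on the cover: a bar 56 (x) x 12 (y) x 18 mm high; the point is 9 mm above the cover's top face, 9 mm below the rib's top, on the case's centre line. Push on its -y face towards the case's +y. Between that face and the tab housing are about 70 mm of bare cover at the start.
- tab_top (a point): Centre of the top face of the snap tab: a dark grey plastic pad 30 x 26 mm (x, y) on the housing at the case's -y end, on the case's centre line. It stands 16 mm above the housing when out, 4 mm when fully in.
- tab (a joint): Travel of the snap tab straight down, m: about 0 out, 0.012 fully in (hard stop). It resists with about 4 N plus some damping, and stays where it is left: no spring back. The tooth clears the cover from about 0.008; press it fully in.
- honey_jar: Loose honey jar, 54 mm across, 75 mm tall; origin at the centre of its underside. Stands on the table beside the case; a bystander, to be left where it is.
- cheese_round: Loose round white cheese, 68 mm across, 32 mm tall; origin at the centre of its underside. Stands on the table beside the case; a bystander, to be left where it is.
- cheese_cone: Loose ash-grey cheese, a blunt cone 64 mm across, 55 mm tall; origin at the centre of its underside. Stands on the table beside the case; a bystander, to be left where it is.
- pot: Loose small white pot, 52 mm across at the rim, 50 mm tall; origin at the centre of its underside. Stands on the table beside the case; a bystander, to be left where it is.
Mind the look-alikes: they are no part of the job. Of the things like the cover, leave any that is blue or purple; of the rest the larger one is meant.

How it is judged:
By the outcome, as a careful person would: the job done as asked, in the order asked, and still so for the second after the job is handed in, with the robot touching nothing.
It also fails if it takes over 35 s, if anything falls off the work surface, if the arm or the gripper's body presses on something with over 40 N, if the wrist force passes 120 N, or if a joint passes its speed limit or range.

ROBOT

A 6-joint arm with a two-finger parallel gripper is mounted at the origin on the work surface. World frame = base frame: x ahead of the robot, y to its left, z up, the work surface at z = 0. Lengths are in m, angles in rad, forces in N, time in s.
With the tool pointing down it reaches from about 0.4 to 0.825 m from the base axis. Payload 7 kg.
Tool frame: the origin (TCP) lies at the centre of the arm's flange, where the gripper is bolted on; the fingertips stand 178 mm ahead of it and the grasp point (between the pads) lies 159 mm ahead of it (arm.tip_reach is the distance from the TCP to the fingertips, in m); z points along the fingers, y is the direction in which the jaws open and shut (so a half turn about z gives the same grasp; the last joint's range is limited). The gripper opens to 88 mm and grips with 3 to 60 N. Pads are 19 mm wide; open, the fingers measure 130 mm over their backs; the gripper's body (78 mm by 193 mm) begins 47 mm behind the grasp point.
Start: joints at [1.626, 0.359, 0.012, 0, -1.224, -0.288], TCP at [0.156, 0.657, 0.405] pointing down, gripper open.
Joint ranges: [-3.07, 3.07], [-1.43, 2.12], [-1.02, 1.25], [-3.03, 1.67], [-3.05, -0], [-3.03, 3.03]. Speed limits (rad/s): [2.39, 2.39, 3.01, 3.14, 3.14, 3.14].

INTERFACE

Orientations are given as [roll, pitch, yaw] about the fixed x, y, z axes, in that order (R = Rz(yaw) Ry(pitch) Rx(roll)).
In Python, from station import arm gives the robot as it stands.
- The arm moves only by the shell command python3 -m inch 'ROWS' [OPENING] [FORCE]. ROWS is JSON, a list that holds one entry, the list of rows, each a list of 6 numbers: the shift along the world's x, y, z in units of 200 mm (1.0 is 200 mm), then the turn, a rotation vector about the world's x, y, z in units of 180 degrees (1.0 is 180 degrees). A call has 1 to 8 rows; each row is the pose to reach, as a shift and turn from the pose commanded when the call began, turning the shorter way round; what a row does not reach only later rows make up. A row lasts 1/8 s, in which the tool goes at most 62.5 mm and 10.7 degrees, less where a joint would pass 70% of its speed; a pose out of reach is approached as far as the arm can. A call with a number of a shift or a turn outside -1 to 1 is refused whole. A call with a gripper value outside its range is refused whole. OPENING is the finger opening in mm, from 0 to 87.6, set as the call begins (- or left out, the last holds). The fingers move at their own pace and stop on an object; FORCE is the grip in N (left out, the last holds). Time passes only in rows, so rows that repeat a pose let the fingers close. It gives the time, the measured TCP pose, the force and the opening at its end, in the units of the state.
- arm.get_state(): the state, without advancing time (a new reading comes with each control period).
- arm.grab_frame(name): name is "scene" or "top" or "wrist"; returns the picture (400x640x3 uint8, blue, green, red); there is no depth.
- arm.camera_params(name): a dict with "vertical_fov" (degrees; the focal length in pixels is half the picture's height over the tangent of half this angle, whatever the lens; pixels are square), "cx", "cy" (the principal point, pixels), "pose" (4x4, takes a point from camera to world coordinates). Camera axes: x right, y down, z forward; pixel columns grow to the right and rows downward; lengths in m; the calibration is good to about 2 mm. A picture is of the moment at which its call begins: read the wrist's pose just before it. camera_params takes no time and is no camera call; for the wrist camera it gives the pose at the moment of the call.
- arm.job_done(): hands the job in, once; it reports no verdict.
Trained networks look in the newest picture that a camera, given by its name, has taken for a name from the list of things; names that differ only in an ending like _2 or _b are one class to them, and where a whole thing is asked for, a point or a joint stands for the part that bears it (a point fixed in the world has none). Each returns a list of dicts, best first, with "score" (0 to 1); they miss things now and then, are a little off and sometimes report something else, mostly with a low value. They report only what shows in the picture. A call takes as long as a camera call. They do not tell look-alikes from the thing itself.
- arm.search_frame(target, camera): "box" ([left, top, right, bottom] in pixels, round what is visible of it).
- arm.regions_of(target, camera): "region" (400x640 bool, what is visible of it) and "box" ([left, top, right, bottom] in pixels, round what is visible of it).
The state is a dict: "t": time; "q": joint angles; "qd": joint speeds; "joint_efforts": joint torques, N m; "eef_pos": TCP position; "ee_rot": TCP orientation; "force": force on the tool from outside, world axes, zero at the start; "moment": the same for the moment, N m; "width": finger opening in m.
Only numpy, scipy, OpenCV 4.12 (cv2) and the standard library are available. Lean on these libraries where they do the work, as an engineer would, in place of code of your own. Each camera call takes 0.05 s, during which the arm holds its last target.

## Working session

There is one attempt and no reset: what is moved stays moved. The work goes in short steps, Python scripts to look and compute and a shell command to move; the robot and the scene stay as the last step left them, time stands still between calls to the robot, and variables do not carry over. Pictures are saved under pics/ and viewed, and the job is handed in when it is done.

```bash
mkdir -p pics; python3 - <<'E'
from station import arm
import cv2
for n in("scene","top"):
    cv2.imwrite(f"pics/{n}0.png",arm.grab_frame(n)); p=arm.camera_params(n); print(n,p["vertical_fov"],p["cx"],p["cy"],p["pose"].round(3) if hasattr(p["pose"],"round") else p["pose"])
    for t in ("case","cover","rib","tab_top"):
        print(t,[(round(d["score"],2),d["box"]) for d in arm.search_frame(t,n)])
s=arm.get_state();print(s)
E
```

```text
scene 51.290528832939984 322.36294167174145 201.83952237550358 [[ 0.097  0.819 -0.565  1.039]
 [ 0.995 -0.086  0.046 -0.019]
 [-0.011 -0.567 -0.824  0.79 ]
 [ 0.     0.     0.     1.   ]]
case [(0.97, [288.9, 171.1, 435.9, 268.2]), (0.22, [297.5, 188.3, 327.2, 205.3])]
cover [(0.95, [377.3, 130.6, 412.1, 157.0]), (0.87, [224.8, 184.4, 270.9, 227.6]), (0.63, [290.7, 130.7, 346.4, 174.6]), (0.62, [313.2, 187.0, 371.9, 229.8])]
rib [(0.82, [374.1, 133.0, 408.6, 158.1]), (0.78, [312.3, 183.5, 371.6, 230.1]), (0.77, [226.3, 185.6, 270.7, 223.7]), (0.65, [290.3, 129.5, 345.6, 174.6]), (0.39, [283.9, 257.0, 317.3, 291.4])]
tab_top [(0.63, [297.5, 189.8, 328.1, 206.8]), (0.3, [311.6, 183.3, 372.4, 231.7])]
top 55.84075712873295 331.224812110716 199.62400733383464 [[ 0.023 -0.992  0.125  0.455]
 [-1.    -0.023  0.004  0.009]
 [-0.001 -0.125 -0.992  0.907]
 [ 0.     0.     0.     1.   ]]
case [(0.81, [222.7, 146.9, 359.7, 246.5])]
cover [(0.79, [378.6, 213.7, 418.4, 253.5]), (0.75, [281.6, 177.8, 338.8, 234.5]), (0.71, [220.7, 277.0, 265.6, 313.7]), (0.65, [291.8, 265.1, 350.6, 326.4]), (0.21,
[... 199 characters left out ...]
0.77, [320.6, 205.0, 348.7, 223.3])]
{'t': 0.5, 'q': array([ 1.62609235e+00,  3.58638837e-01,  1.18755951e-02,  1.43053241e-05,
       -1.22407932e+00, -2.88093458e-01]), 'qd': array([-1.37401456e-03,  4.82595941e-04,  1.08800612e-03, -1.02084469e-03,
       -4.08380339e-04,  7.07529068e-05]), 'joint_efforts': array([ 6.68703597e-04, -5.81799853e+01,  2.93067366e+01,  6.99701831e+00,
        1.19002481e-02, -3.82240125e-05]), 'eef_pos': array([0.15574246, 0.65677012, 0.40462805]), 'ee_rot': array([ 3.14155215e+00, -2.60348443e-05, -2.32792573e-01]), 'force': array([-0.25392908, -0.02706629,  0.69039606]), 'moment': array([-0.00708353,  0.02183998,  0.00054032]), 'width': 0.08784987118919839}
```

View pics/scene0.png

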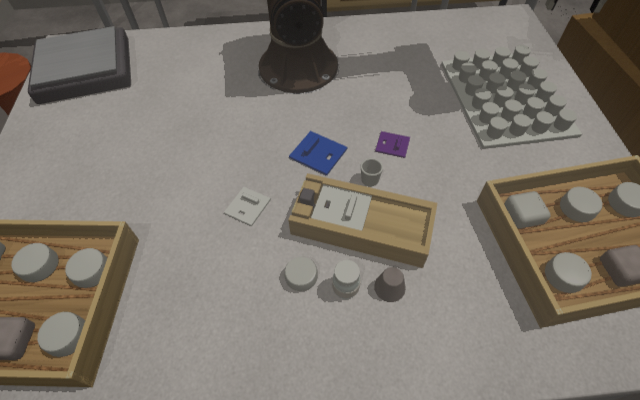

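View pics/top0.png

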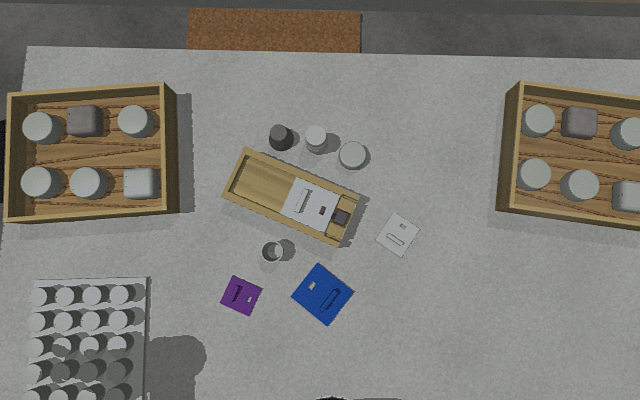

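```bash
python3 - <<'E'
import cv2
a=cv2.imread("pics/top0.png")[120:280,190:390]; cv2.imwrite("pics/top0c.png",cv2.resize(a,None,fx=4,fy=3.75,interpolation=cv2.INTER_CUBIC) if 0 else cv2.resize(a,(750,600),interpolation=cv2.INTER_CUBIC))
a=cv2.imread("pics/scene0.png")[160:280,280:440]; cv2.imwrite("pics/scene0c.png",cv2.resize(a,(800,600),interpolation=cv2.INTER_CUBIC))
E
```

```text
(no output)
```

View pics/top0c.png

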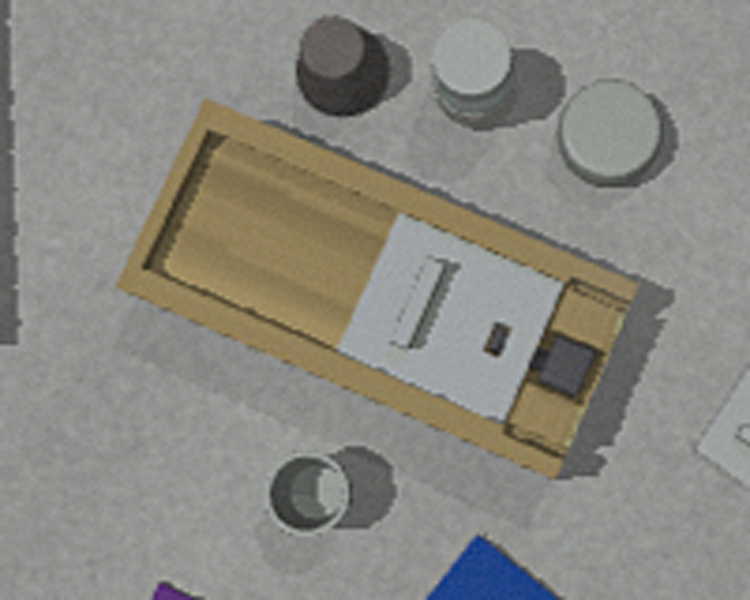

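View pics/scene0c.png

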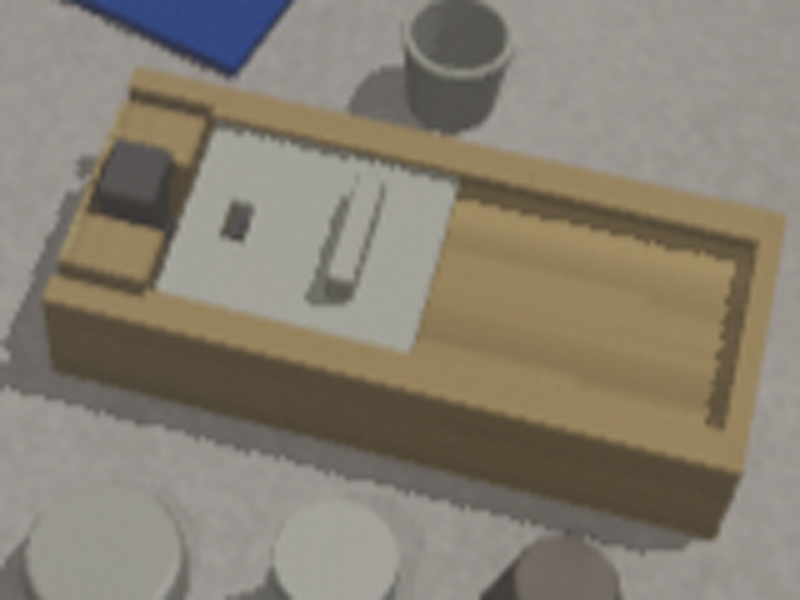

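The case is at the image centre. In the top view its end stop is on the left and the tab on the right, at about (340,217). The real cover is the white one in the case, with its rib at about (303,201). The blue, purple and small white ones are look-alikes. Next I fit the case pose from the rim corners in both views.

```bash
cat > h.py <<'E'
from station import arm
import numpy as np
def proj(cam,P,p=None):
    p=p or arm.camera_params(cam); T=np.array(p["pose"]); f=200/np.tan(np.radians(p["vertical_fov"]/2))
    c=(np.atleast_2d(P)-T[:3,3])@T[:3,:3]
    return np.c_[p["cx"]+f*c[:,0]/c[:,2],p["cy"]+f*c[:,1]/c[:,2]]
def ray(cam,uv,z):
    p=arm.camera_params(cam);T=np.array(p["pose"]); f=200/np.tan(np.radians(p["vertical_fov"]/2))
    d=T[:3,:3]@np.array([(uv[0]-p["cx"])/f,(uv[1]-p["cy"])/f,1]); return T[:3,3]+d*(z-T[2,3])/d[2]
def c2w(x,P):
    P=np.atleast_2d(P);c,s=np.cos(x[2]),np.sin(x[2]); return np.c_[x[0]+c*P[:,0]-s*P[:,1],x[1]+s*P[:,0]+c*P[:,1],P[:,2]]
E
python3 - <<'E'
from h import *
from scipy.optimize import least_squares
t=np.array([[205,100],[120,290],[560,478],[640,283]])/3.75+[190,120]
s=np.array([[742,470],[785,212],[135,70],[47,302]])/5+[280,160]
C=np.array([[.064,.145,.06],[-.064,.145,.06],[-.064,-.145,.06],[.064,-.145,.06]])
f={"top":t,"scene":s}
for cams in (["top"],["scene"],["top","scene"]):
    r=least_squares(lambda x:np.concatenate([(proj(c,c2w(x,C))-f[c]).ravel() for c in cams]),[.5,.05,-.4])
    x=r.x;print(cams,x.round(4),r.fun.round(1))
for n,P in (("tab",[0,-.125,.076]),("rib",[0,-.0,.062]),("ribmeas",0)):
    if P: print(n,c2w(x,[P]).round(4))
print("tab meas",ray("top",(340,217),.076),ray("scene",(280+138/5,160+170/5),.076))
# rib top face center
print("rib",ray("top",(190+428/3.75,120+303/3.75),.071),ray("scene",(280+358/5,160+220/5),.071))
for q in ((340,217,.076,"top"),(190+428/3.75,120+303/3.75,.071,"top"),(280+358/5,160+220/5,.071,"scene")):
    w=ray(q[3],q[:2],q[2]); d=w[:2]-x[:2];c,s_=np.cos(x[2]),np.sin(x[2]); print("case coords",c*d[0]+s_*d[1],-s_*d[0]+c*d[1])
for n,c,u,z in (("cone","top",(280,132),.055),("jar","top",(316,133),.075),("round","top",(352,155),.032),("pot","top",(272,250),.05)):
    w=ray(c,u,z);d=w[:2]-x[:2];c,s_=np.cos(x[2]),np.sin(x[2]); print(n,w.round(3),"case",(c*d[0]+s_*d[1]).round(3),(-s_*d[0]+c*d[1]).round(3))
E
```

```text
['top'] [ 0.5672  0.1032 -0.3772] [ 0.1 -0.  -0.7  0.   0.   0.2  0.6 -0.2]
['scene'] [ 0.5711  0.1056 -0.3764] [ 0.8  0.3  0.5 -0.2 -0.3 -0.5 -1.  -0. ]
['top', 'scene'] [ 0.5691  0.1046 -0.3775] [-0.4 -0.9 -1.3 -0.8 -0.6 -0.6 -0.  -1.1  0.  -0.5 -0.2 -0.9 -0.8 -1.2
 -1.6 -0.9]
tab [[ 0.523  -0.0116  0.076 ]]
rib [[0.5691 0.1046 0.062 ]]
tab meas [ 0.52150846 -0.00777459  0.076     ] [ 0.52622586 -0.00833715  0.076     ]
rib [0.55628526 0.07288935 0.071     ] [0.55783475 0.0810723  0.071     ]
case coords -0.0028505401731888577 -0.12198566288730542
case coords -0.000254427330171815 -0.03418271499656672
case coords -0.0018302132086859182 -0.026004790310577963
cone [0.718 0.135 0.055] case 0.127 0.084
jar [0.712 0.051 0.075] case 0.152 0.002
round [ 0.673 -0.034  0.032] case 0.148 -0.091
pot [0.446 0.143 0.05 ] case -0.129 -0.01
```

Both views give the same pose to within about 4 mm: case (0.569, 0.1045), yaw -0.3775, tab about (0.523, -0.010). I'll turn the jaws along the case's x (-98.3° about z), close the fingers and approach in four legs.

```bash
python3 -m inch '[[[0.115,-0.21,0,0,0,-0.034],[0.23,-0.42,0,0,0,-0.068],[0.345,-0.63,0,0,0,-0.102],[0.46,-0.834,0,0,0,-0.1365],[0.46,-0.834,0,0,0,-0.1365]]]' 0 20
python3 -m inch '[[[0.115,-0.21,0,0,0,-0.034],[0.23,-0.42,0,0,0,-0.068],[0.345,-0.63,0,0,0,-0.102],[0.46,-0.834,0,0,0,-0.1365],[0.46,-0.834,0,0,0,-0.1365]]]'
python3 -m inch '[[[0.115,-0.21,0,0,0,-0.034],[0.23,-0.42,0,0,0,-0.068],[0.345,-0.63,0,0,0,-0.102],[0.46,-0.834,0,0,0,-0.1365],[0.46,-0.834,0,0,0,-0.1365]]]'
```

```text
t: 1.12
eef_pos: [0.2489, 0.4874, 0.4055]
ee_rot: [-3.141, 0.001, -0.665]
force: [0.6, -0.0, -0.0]
width: 0.0431
t: 1.75
eef_pos: [0.3405, 0.3214, 0.405]
ee_rot: [-3.141, 0.0, -1.094]
force: [-0.2, -0.1, -0.3]
width: 0.0007
t: 2.38
eef_pos: [0.4328, 0.1552, 0.4046]
ee_rot: [-3.141, -0.0, -1.522]
force: [-1.0, 0.5, -0.2]
width: 0.0003
```

```bash
python3 -m inch '[[[0.113,-0.207,0,0,0,-0.034],[0.226,-0.414,-0.05,0,0,-0.068],[0.339,-0.621,-0.1,0,0,-0.102],[0.451,-0.828,-0.2,0,0,-0.1356],[0.451,-0.828,-0.4,0,0,-0.1356],[0.451,-0.828,-0.6,0,0,-0.1356],[0.451,-0.828,-0.62,0,0,-0.1356],[0.451,-0.828,-0.62,0,0,-0.1356]]]'
python3 - <<'E'
from h import *
import cv2
s=arm.get_state();print(s['eef_pos'],s['ee_rot'],arm.tip_reach)
for n in("scene","top","wrist"):
    im=arm.grab_frame(n)
    if n=="wrist": cv2.imwrite("pics/w1.png",im)
    else:
        u=proj(n,[[.523,-.01,.076]])[0].astype(int); a=im[max(0,u[1]-60):u[1]+60,u[0]-80:u[0]+80]; cv2.imwrite(f"pics/{n}1.png",cv2.resize(a,(640,480),interpolation=cv2.INTER_CUBIC))
E
cd pics; python3 -c "
import cv2,numpy as np
cv2.imwrite('c1.png',cv2.resize(np.hstack([cv2.imread('scene1.png'),cv2.imread('top1.png')]),(800,300)))"
```

```text
t: 3.38
eef_pos: [0.5227, -0.0082, 0.2815]
ee_rot: [-3.141, 0.0, -1.943]
force: [1.0, -0.4, 0.7]
width: 0.0003
[ 0.52272172 -0.00820642  0.28151993] [-3.14083160e+00  4.34619035e-05 -1.94311286e+00] 0.1781
```

View pics/c1.png

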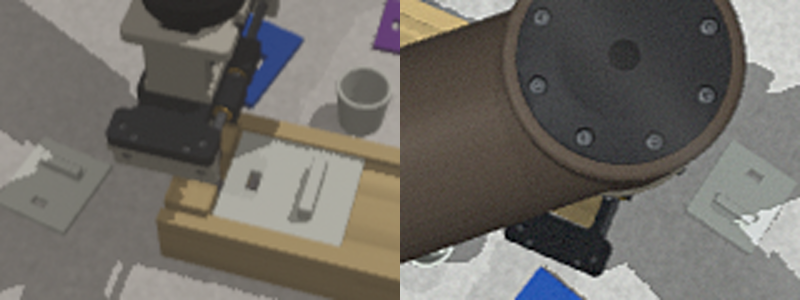

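View pics/w1.png

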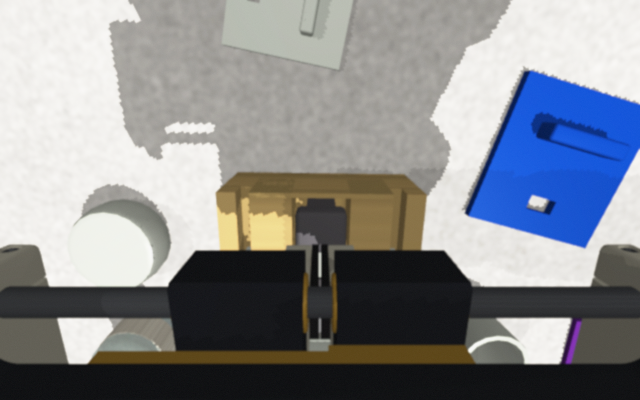

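The wrist view shows the tab at (321,225), centred laterally under the fingers at x=319. I'll check its along-case position against the wrist calibration.

```bash
python3 - <<'E'
from h import *
import cv2
x=np.array([.569,.1045,-.3775])
for n,P in (("housing corners top",[[-.064,-.145,.06],[.064,-.145,.06]]),("tab top outer edge",[[-.015,-.138,.076],[.015,-.138,.076],[-.015,-.112,.076],[.015,-.112,.076]]),("outer edge bottom",[[-.064,-.145,0],[.064,-.145,0]])): print(n,proj("wrist",c2w(x,P)).round(1))
print("tip",proj("wrist",[arm.get_state()['eef_pos']-[0,0,.178]]))
a=cv2.imread("pics/w1.png")[150:270,200:440]; cv2.imwrite("pics/w1c.png",cv2.resize(a,(800,400)))
E
```

```text
housing corners top [[425.8 193.6]
 [213.9 192.6]]
tab top outer edge [[346.2 212.6]
 [293.2 212.4]
 [345.  254.6]
 [294.  254.3]]
outer edge bottom [[403.1 173. ]
 [236.8 172.2]]
tip [[322.26316662 260.4089727 ]]
```

View pics/w1c.png

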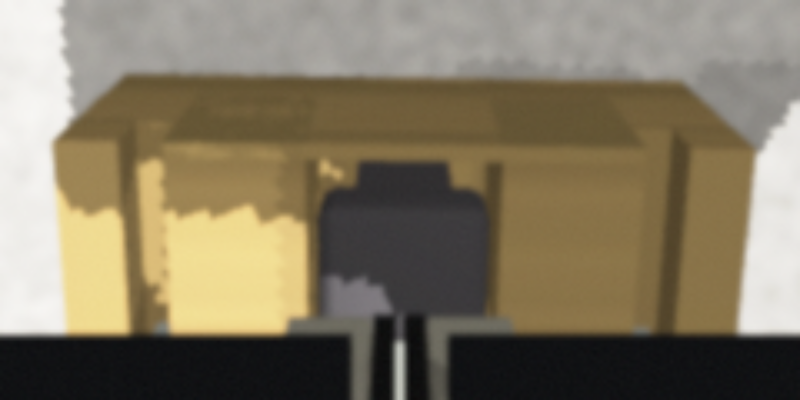

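Wrist-view predictions match (housing corners within about 2 px, tab edge within 2.5 px). Now I press the tab slowly.

```bash
python3 -m inch '[[[0,-0.01,-0.06,0,0,0],[0,-0.01,-0.1,0,0,0],[0,-0.01,-0.12,0,0,0],[0,-0.01,-0.14,0,0,0],[0,-0.01,-0.16,0,0,0],[0,-0.01,-0.17,0,0,0],[0,-0.01,-0.18,0,0,0],[0,-0.01,-0.185,0,0,0]]]'
```

```text
t: 4.53
eef_pos: [0.5219, -0.0113, 0.2437]
ee_rot: [-3.142, -0.0, -1.945]
force: [0.2, -0.6, 4.2]
width: 0.0002
```

```bash
python3 -m inch '[[[0,0,-0.005,0,0,0],[0,0,-0.01,0,0,0],[0,0,-0.01,0,0,0]]]'; python3 -m inch '[[[0,0,-0.005,0,0,0],[0,0,-0.01,0,0,0],[0,0,-0.01,0,0,0]]]'
```

```text
t: 4.9
eef_pos: [0.522, -0.0113, 0.2423]
ee_rot: [-3.141, -0.0, -1.945]
force: [-3.4, -1.3, 10.5]
width: 0.0003
t: 5.28
eef_pos: [0.5221, -0.0113, 0.2421]
ee_rot: [-3.14, 0.0, -1.944]
force: [-10.0, -0.3, 27.8]
width: 0.0005
```

The tab hit its hard stop at tip z = 0.064, exactly the fully-in height. I'll lift and move over the bare cover behind the rib.

```bash
python3 -m inch '[[[0,0,0.1,0,0,0],[0,0,0.18,0,0,0],[0.06,0.14,0.18,0,0,0],[0.115,0.277,0.18,0,0,0],[0.115,0.277,0.08,0,0,0],[0.115,0.277,0.08,0,0,0]]]'
python3 - <<'E'
from h import *
import cv2
s=arm.get_state();print(s['eef_pos'])
ims=[]
for n in("scene","wrist"):
    im=arm.grab_frame(n)
    if n=="scene": im=im[140:280,270:494]
    ims.append(cv2.resize(im,(400,250) if 0 else (640,400),interpolation=cv2.INTER_CUBIC))
cv2.imwrite("pics/c2.png",cv2.resize(np.vstack(ims),(480,600)))
x=np.array([.569,.1045,-.3775])
print(proj("wrist",c2w(x,[[-.028,-.035,.071],[.028,-.035,.071],[0,-.125,.064],[0,-.138,.064]])))
E
```

```text
t: 6.02
eef_pos: [0.5444, 0.0443, 0.2542]
ee_rot: [3.139, -0.002, -1.945]
force: [-0.2, 0.7, 0.1]
width: 0.0006
[0.54437816 0.04431659 0.2541612 ]
[[372.25791878 305.79686219]
 [269.47318133 305.55328902]
 [321.52171488 137.04927212]
 [321.64094794 109.52618295]]
```

View pics/c2.png

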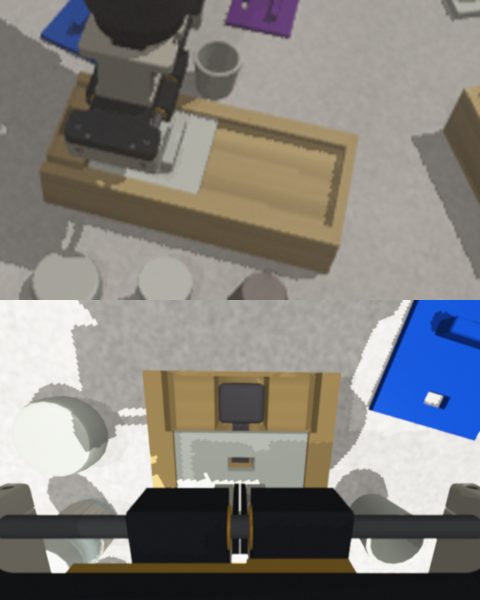

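```bash
python3 -m inch '[[[0,0,-0.05,0,0,0],[0,0,-0.085,0,0,0],[0.009,0.023,-0.085,0,0,0],[0.018,0.047,-0.085,0,0,0],[0.028,0.07,-0.085,0,0,0],[0.037,0.093,-0.085,0,0,0],[0.046,0.116,-0.085,0,0,0],[0.055,0.14,-0.085,0,0,0]]]'
```

```text
t: 7.12
eef_pos: [0.556, 0.0724, 0.2387]
ee_rot: [3.142, -0.0, -1.945]
force: [-0.9, -1.1, 0.6]
width: 0.0003
```

```bash
python3 -m inch '[[[0.018,0.047,0,0,0,0],[0.037,0.093,0,0,0,0],[0.055,0.14,0,0,0,0],[0.074,0.186,0,0,0,0],[0.092,0.232,0,0,0,0],[0.11,0.279,0,0,0,0],[0.129,0.325,0,0,0,0],[0.147,0.372,0,0,0,0]]]'
python3 - <<'E'
from h import *
import cv2
s=arm.get_state();print(s['eef_pos'],s['force'])
ims=[arm.grab_frame(n) for n in ("scene","wrist")]
ims[0]=cv2.resize(ims[0][140:280,270:494],(640,400),interpolation=cv2.INTER_CUBIC)
cv2.imwrite("pics/c3.png",cv2.resize(np.vstack(ims),(480,600)))
E
```

```text
t: 8.12
eef_pos: [0.5856, 0.1472, 0.2387]
ee_rot: [-3.142, 0.0, -1.945]
force: [-0.3, -2.2, 1.3]
width: 0.0006
[0.58562962 0.14719086 0.23867965] [-0.33802775 -2.18165565  1.27177082]
```

View pics/c3.png

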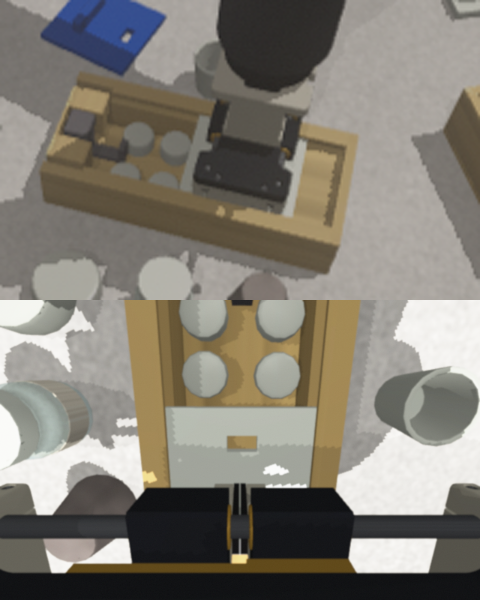

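The cover is moving cleanly and the cheeses are visible. I'll push 26 mm more while watching the force, and measure the edge.

```bash
cat > m.py <<'E'
from h import *
import sys
x=np.array([.569,.1045,-.3775])
w=ray("wrist",(float(sys.argv[1]),float(sys.argv[2])),.053);d=w[:2]-x[:2];c,s=np.cos(x[2]),np.sin(x[2]);print(c*d[0]+s*d[1],-s*d[0]+c*d[1])
E
python3 m.py 320 141
python3 -m inch '[[[0.009,0.023,0,0,0,0],[0.018,0.047,0,0,0,0],[0.028,0.07,0,0,0,0],[0.037,0.093,0,0,0,0],[0.046,0.116,0,0,0,0],[0.046,0.116,0,0,0,0]]]'
python3 - <<'E'
from h import *
import cv2
s=arm.get_state();print(s['eef_pos'],s['force'])
cv2.imwrite("pics/w4.png",arm.grab_frame("wrist"))
E
```

```text
0.0007850495971593145 -0.012174753385968056
t: 8.98
eef_pos: [0.5947, 0.1702, 0.2387]
ee_rot: [-3.141, 0.0, -1.945]
force: [0.6, 0.2, -0.4]
width: 0.0004
[0.59473932 0.17023434 0.23870261] [ 0.61524137  0.18787506 -0.35876817]
```

View pics/w4.png

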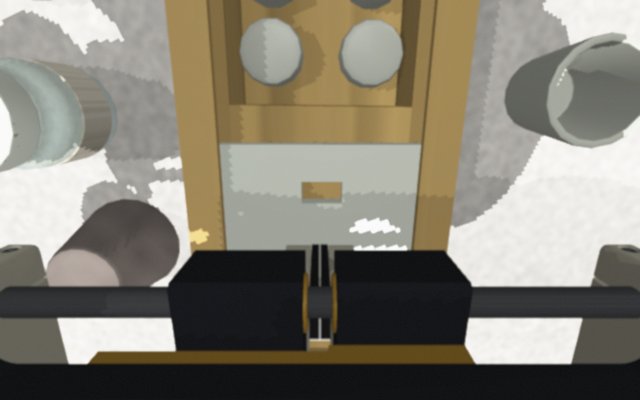

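The cover's rear edge is at row 143, well past the bay's edge at row 105. That is about 117 mm of travel, short of the end stop. I'll back off and lift.

```bash
python3 m.py 320 143; python3 -m inch '[[[-0.018,-0.047,0,0,0,0],[-0.018,-0.047,0.1,0,0,0],[-0.018,-0.047,0.35,0,0,0],[-0.018,-0.047,0.6,0,0,0],[-0.1,-0.3,0.8,0,0,0],[-0.2,-0.6,0.9,0,0,0],[-0.25,-0.9,0.9,0,0,0],[-0.25,-0.95,0.9,0,0,0]]]'
python3 -m inch '[[[0,-0.25,0,0,0,0],[0,-0.5,0,0,0,0],[0,-0.75,0,0,0,0],[0,-0.95,0,0,0,0],[0,-0.95,0,0,0,0]]]'
python3 - <<'E'
from h import *
import cv2
ims=[arm.grab_frame(n) for n in ("scene","top")]
a=cv2.resize(ims[0][120:300,270:470],(400,360),interpolation=cv2.INTER_CUBIC);b=cv2.resize(ims[1][110:290,200:400],(400,360),interpolation=cv2.INTER_CUBIC)
cv2.imwrite("pics/c5.png",cv2.resize(np.hstack([a,b]),(800,360)))
x=np.array([.569,.1045,-.3775])
for n,u,z in (("cone",(280,132),.055),("jar",(316,133),.075)): pass
E
```

```text
0.000630210246604172 0.012705971997017208
t: 10.02
eef_pos: [0.5428, -0.0235, 0.4197]
ee_rot: [-3.14, 0.001, -1.948]
force: [0.4, 0.5, 0.5]
width: 0.0009
t: 10.65
eef_pos: [0.5441, -0.2126, 0.4179]
ee_rot: [3.141, -0.0, -1.949]
force: [0.1, 0.1, -0.6]
width: 0.0004
```

View pics/c5.png

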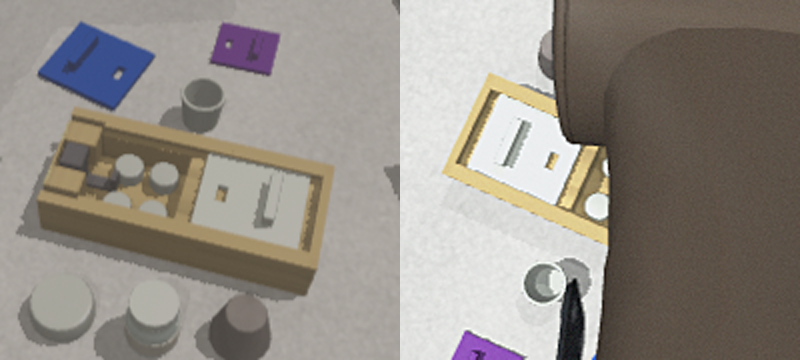

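The scene view shows the tab in, the bay with its four cheeses fully open, the cover flat on the deck, and the jar, cheeses and pot where they stood. I'm handing in.

```bash
python3 -c "
from station import arm
print(arm.job_done(), arm.get_state()['t'])"
```

```text
the job is handed in; nothing more can be done
the job is handed in; nothing more can be done
```

The case is open and the job is handed in, at about 11 s on the robot's clock.

- **Tab:** I pressed it with closed fingers to its hard stop. The fingertips ended at z = 0.064 m, the fully-in height, with about 28 N upward.
- **Cover:** I then pushed it by its rib with 1–2 N for about 116 mm. Its rear edge measured at case y +13 mm, while the bay ends at -4 mm, so it lies flat on the deck short of the end stop.
- **Last checks:** The final scene picture shows all four small cheeses uncovered. The jar, both cheeses and the pot look unmoved, and the arm is clear of everything with force near zero.
- **Not confirmed:** In the last top view the arm hid the tab end, the jar and the round cheese, so those were checked in the scene view only. I judged the things around the case by eye and did not re-measure them. The two fixed cameras placed the case about 4 mm apart, but the wrist view matched the combined pose within about 2 mm.

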